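# Load the can rack so the cans come out in order

### The job

Push the stop bolt of the can rack fully in until you feel its stop, so that the outlet at the foot is shut. Then roll the three round cans lying on the decks one at a time into the mouth of the magazine, thinnest first, then the medium one, then the thickest, so that they will come out in that order. Leave the square tin and everything else where it is.

Things in the scene. Friction and masses are not known exactly. Their poses are not given: they have to be found in the camera images.
- rack: gravity-feed can rack of aluminium sheet, fixed to the counter; origin on the counter under the middle of its magazine, x across the rack (away from the robot at zero yaw), y along it to the left, z up. Two level decks, tops 200 mm above the counter, run left (y 37 to 262 mm) and right (y -37 to -262 mm) of the magazine's mouth
- mouth (a point): middle of the magazine's mouth, level with the deck tops, between the two decks: a column 74 mm wide (rack y) and 126 mm (rack x), open at the top, with clear front and back panels that stand 12 mm above the deck. The decks have no rib at the mouth: a can whose axis passes the deck's edge (rack y = 37 or -37 mm) drops in by itself
- left_deck (a point): middle of the left deck's top, rack y = 150 mm; the right deck is its mirror image. Lane 126 mm wide (rack x) between fences 4 mm thick and 12 mm above the deck. Two parking places per deck, at 85 mm (inner) and 190 mm (outer) from the mouth's middle, each between two cross ribs 3 mm high and 5 mm wide, 28 mm apart; a push of a few N moves a can over a rib
- outlet (a point): middle of the outlet at the foot of the magazine's right wall, 72 mm high, leading to a pick-up tray under the right deck. The column floor, 22 to 32 mm above the counter, slopes down to it. With the bolt shut the cans stay stacked in the column: thin, medium and thick rest with axes about 51, 101 and 162 mm above the counter
- stop_bolt (a joint): sliding stop bolt of the outlet, m: 0 = shut (pushed fully in, away from the robot, against its stop), grows as it is pulled out towards the robot (0.09 = outlet clear); starts 25 to 45 mm out. It moves along the rack's x axis (shutting = +x of the rack), stiff with about 2 N of friction, and stays where it is left
- paddle (a point): point on the robot's side of the bolt's black upright paddle, 20 mm below its top, on its middle line; moves with the bolt. Paddle 40 mm wide (rack y), 8 mm thick, from 35 to 185 mm above the counter, in front of the rack; point 165 mm up, at rack x = -108 mm, y = -43 mm when shut
- thin_can: the thin one of three plain aluminium cans, 50 mm in diameter, 118 mm long, lying across a deck; origin at its centre, its x axis along the can (it may roll about it); slippery, friction about 0.25. Starts in the inner parking place of one deck
- medium_can: the medium one of three plain aluminium cans, 58 mm in diameter, 118 mm long, lying across a deck; origin at its centre, its x axis along the can (it may roll about it); slippery, friction about 0.25. Starts in the inner parking place of one deck
- thick_can: the thick one of three plain aluminium cans, 66 mm in diameter, 118 mm long, lying across a deck; origin at its centre, its x axis along the can (it may roll about it); slippery, friction about 0.25. Starts in the outer parking place of one deck
- square_tin: oblong steel tin with square edges, 110 (rack x) x 52 (rack y) x 60 mm high, lying in the outer parking place of the other deck from the thick can, on the ribs; does not belong in the magazine; origin at the centre of its underside
- napkin_box: white paper box 110 x 130 x 90 mm on the counter under the left deck; origin under its centre
- beaker: steel cup, 80 mm wide, 110 mm high; origin under its centre
- sauce_bottle: white squeeze bottle, 60 mm wide, 180 mm high; origin under its centre
- jar: glass jar with steel cap, 76 mm wide, 100 mm high; origin under its centre
- spatula: spatula with black handle lying on the counter in front of the rack; origin under its middle
Mind the look-alikes: they are no part of the job. What is shaped like the thick_can but green or red is not meant.

How it is judged:
By the outcome, as a careful person would: the job done as asked, in the order asked, and still so for the second after the job is handed in, with the robot touching nothing.
It also fails if it takes over 61 s, if anything falls off the work surface, if the arm or the gripper's body presses on something with over 40 N, if the wrist force passes 120 N, or if a joint passes its speed limit or range.

### The arm

A 6-joint arm with a two-finger parallel gripper is mounted at the origin on the work surface. World frame = base frame: x ahead of the robot, y to its left, z up, the work surface at z = 0. Lengths are in m, angles in rad, forces in N, time in s.
With the tool pointing down it reaches from about 0.375 to 0.9 m from the base axis. Payload 3.1 kg.
Tool frame: the origin (TCP) lies on the centre line of the jaws, within the pads' length; the fingertips stand 25 mm ahead of it and the grasp point (between the pads) lies 6 mm ahead of it; x points along the fingers, y is the direction in which the jaws open and shut, and the axes are right-handed (so a half turn about x gives the same grasp; the last joint's range is limited). The gripper opens to 87 mm and grips with 3 to 60 N. Pads are 19 mm wide; open, the fingers measure 117 mm over their backs; the gripper's body (75 mm by 190 mm) begins 51 mm behind the grasp point.
Start: joints at [-1.478, 0.527, 1.433, -0, 1.181, -0.178], TCP at [0.168, -0.602, 0.248] pointing down, gripper open.
Joint ranges: [-3.08, 3.08], [-0.75, 2.2], [0.22, 2.44], [-1.43, 4.57], [0, 2.65], [-2.85, 2.85]. Speed limits (rad/s): [2.79, 2.79, 3.14, 3.14, 3.14, 3.14].

### API

Orientations are given as a unit quaternion [x, y, z, w].
In Python, from rig import robot gives the robot as it stands. The module is installed in compiled form; this text tells all that it offers.
- The arm moves only by the tool move_arm, never from a script. Its argument "commands" is a list of rows, each a list of 5 numbers: the gripper's target within -1 to 1 (shut at 1, half-way at 0, fully open at -1), then the shift along the tool's x, y, z in mm, then the turn about the tool's x in degrees. A call has 1 to 8 rows; each row is the pose to reach, as a shift and turn from the pose commanded when the call began, along the tool's axes at that moment; what a row does not reach only later rows make up. A row lasts 1/12 s, in which the tool goes at most 41.7 mm and 7.16 degrees, less where a joint would pass 70% of its speed; a pose out of reach is approached as far as the arm can. A call with a gripper value outside its range is refused whole. The fingers move at their own pace and stop on an object; "newtons" is the grip in N (left out, the last holds). Time passes only in rows, so rows that repeat a pose let the fingers close. It gives the time, the measured TCP pose, the force and the opening at its end, in the units of the state.
- robot.get_obs(): the state, without advancing time (a new reading comes with each control period).
- robot.camera(name): name is "scene" or "side" or "wrist"; returns a dict with "image" (480x640x3 uint8, red, green, blue), "fx", "fy", "cx", "cy" (pixels), "xyz" and "rotation" of the camera in the world; the wrist camera has in their place "tool_from_camera" (4x4, takes a point from camera to tool coordinates, whose origin is the TCP and whose axes are the tool frame's). Camera axes: x right, y down, z forward; pixel columns grow to the right and rows downward; lengths in m; the calibration is good to about 2 mm. A picture is of the moment at which its call begins: read the wrist's pose just before it. There is no depth.
- robot.hand_in(): hands the job in, once; it reports no verdict.
Trained networks look in a picture, given as the dict that the camera call returned (one of the last four; its "shot" number tells which), for a name from the list of things; names that differ only in an ending like _2 or _b are one class to them, and where a whole thing is asked for, a point or a joint stands for the part that bears it (a point fixed in the world has none). Each returns a list of dicts, best first, with "p" (0 to 1); they miss things now and then, are a little off and sometimes report something else, mostly with a low value. They report only what shows in the picture. A call takes as long as a camera call. They do not tell look-alikes from the thing itself.
- robot.regions_of(picture, name): "pixels" (480x640 bool, what is visible of it) and "bbox" ([left, top, right, bottom] in pixels, round what is visible of it).
The state is a dict: "time": time; "q": joint angles; "joint_velocities": joint speeds; "joint_torque": joint torques, N m; "position": TCP position; "tool_rot": TCP orientation; "ft_force": force on the tool from outside, world axes, zero at the start; "moment": the same for the moment, N m; "grip_width": finger opening in m.
Only numpy, scipy, OpenCV 4.12 (cv2) and the standard library are available. Lean on these libraries where they do the work, as an engineer would, in place of code of your own. Each camera call takes 0.05 s, during which the arm holds its last target.

## Working session

There is one attempt and no reset: what is moved stays moved. The work goes in short steps, Python scripts to look and compute and a tool call to move; the robot and the scene stay as the last step left them, time stands still between calls to the robot, and variables do not carry over. Pictures are saved under pics/ and viewed, and the job is handed in when it is done.

Besides the shell and the picture viewer there is one more tool, called after ">>>" by a JSON object that holds its "fn" and its "kwargs". move_arm: Moves the arm, as the interface text tells. Its arguments: {"type":"object","properties":{"commands":{"type":"array","items":{"type":"array","items":{"type":"number"}}},"newtons":{"type":"number"}},"required":["commands"]}

```bash
mkdir -p pics; cat > h.py <<'E'
import numpy as np, cv2
from rig import robot
from scipy.spatial.transform import Rotation as R
def save(p,n): cv2.imwrite(f'pics/{n}.png',cv2.cvtColor(p['image'],cv2.COLOR_RGB2BGR))
E
python3 - <<'E'
from h import *
o=robot.get_obs();print(o['time'],o['position'],o['tool_rot'],o['ft_force'],o['grip_width'])
for n in ['scene','side']:
    p=robot.camera(n);save(p,n+'0');print(n,p['fx'],p['cx'],p['cy'],p['xyz'],np.array(p['rotation']).tolist(),p['shot'])
    import pickle;pickle.dump(p,open(n+'0.pkl','wb'))
E
```

```text
0.0 [ 0.16776152 -0.60133904  0.24657954] [ 0.7006103   0.09660751 -0.70055628  0.09504259] [ 0.58779325 -0.45789455 -0.25507104] 0.08729882501025664
scene 436.4327156937733 323.5679181587674 243.90848414494462 [0.86141529 0.38910172 0.9285272 ] [0.3953693110486284, 0.8574892922760533, -0.3012181780125209, -0.1329015829388932] 1
side 608.2285909005186 314.0606123767156 241.32238321223085 [0.30436638 0.83709352 1.21033934] [-0.07752690738734351, 0.9378071182159615, -0.337793988487909, 0.020065118884726972] 2
```

View pics/scene0.png

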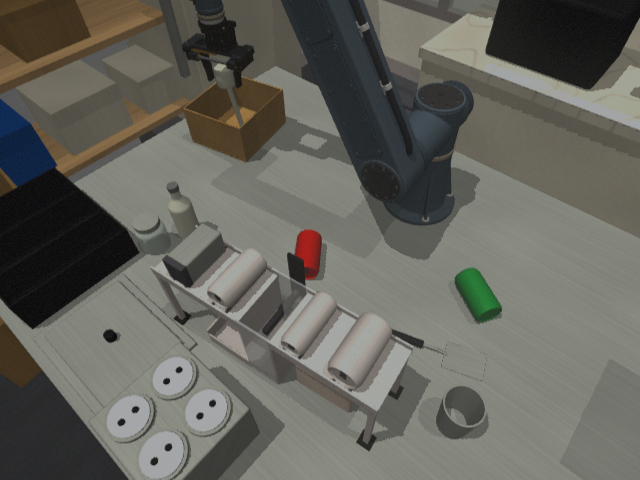

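View pics/side0.png

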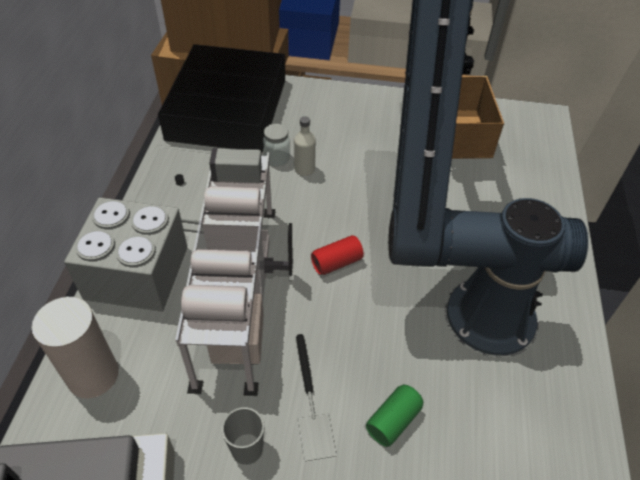

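```bash
python3 - <<'E'
from h import *
import pickle
for n in ['scene','side']:
    p=robot.camera(n);pickle.dump(p,open(n+'0.pkl','wb'))
    out={}
    for k in ['rack','thin_can','medium_can','thick_can','square_tin','paddle']:
        r=robot.regions_of(p,k)
        for q in r[:3]:
            m=q['pixels'];ys,xs=np.nonzero(m);print(n,k,round(q['p'],2),q['bbox'],xs.mean().round(1),ys.mean().round(1),m.sum())
        out[k]=r
    pickle.dump(out,open(n+'0r.pkl','wb'))
    im=cv2.cvtColor(p['image'],cv2.COLOR_RGB2BGR)
    c=im[215:455,140:420] if n=='scene' else im[140:400,160:310]
    f=2.8 if n=='scene' else 2.3
    cv2.imwrite(f'pics/{n}0c.png',cv2.resize(c,None,fx=2.5 if n=='scene' else 2.3,fy=2.5 if n=='scene' else 2.3,interpolation=cv2.INTER_CUBIC)[:600,:800])
print(robot.get_obs()['time'])
E
```

```text
scene rack 0.86 [150.9, 242.2, 415.7, 449.5] 288.3 331.9 13839
scene rack 0.22 [259.8, 250.5, 307.1, 335.6] 286.8 289.6 735
scene thin_can 0.92 [282.3, 290.3, 332.5, 356.8] 308.4 323.2 1774
scene thin_can 0.51 [151.3, 238.0, 413.3, 448.1] 287.6 331.6 13800
scene medium_can 0.96 [206.7, 248.4, 266.9, 305.8] 236.3 278.1 1863
scene thick_can 0.97 [454.5, 271.0, 498.8, 323.9] 477.1 294.2 1461
scene thick_can 0.63 [328.6, 311.1, 388.6, 390.5] 359.4 349.7 2925
scene thick_can 0.61 [294.0, 230.0, 319.4, 279.0] 308.9 251.7 920
scene square_tin 0.62 [163.3, 225.2, 224.8, 288.1] 194.2 254.3 2258
scene square_tin 0.27 [294.4, 365.7, 355.7, 410.7] 322.9 389.1 838
scene paddle 0.66 [260.1, 252.8, 307.2, 337.3] 286.9 288.5 663
side rack 0.7 [173.7, 153.2, 293.6, 397.2] 232.7 276.3 8354
side thin_can 0.64 [189.8, 251.3, 249.2, 273.6] 221.4 262.0 1445
side medium_can 0.7 [207.3, 190.5, 260.4, 215.4] 233.0 199.6 1506
side medium_can 0.17 [173.0, 153.5, 289.2, 394.8] 232.8 275.5 8133
side thick_can 0.84 [367.1, 384.1, 427.3, 447.8] 394.9 414.7 2007
side thick_can 0.61 [309.8, 232.1, 364.0, 274.5] 336.6 255.0 1354
side thick_can 0.59 [180.1, 283.9, 249.4, 323.1] 214.7 302.1 2216
side square_tin 0.54 [223.8, 406.9, 264.3, 467.4] 244.4 434.4 1885
side paddle 0.9 [267.3, 222.3, 296.3, 274.6] 285.1 256.4 370
0.8
```

View pics/scene0c.png

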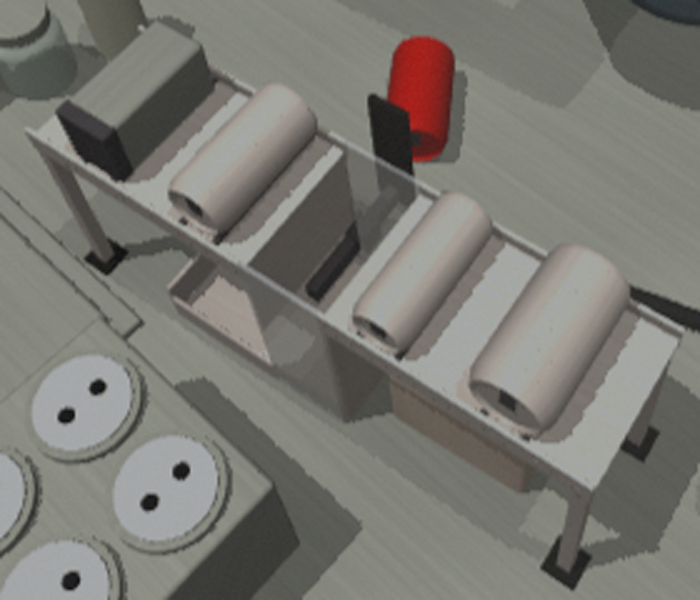

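View pics/side0c.png

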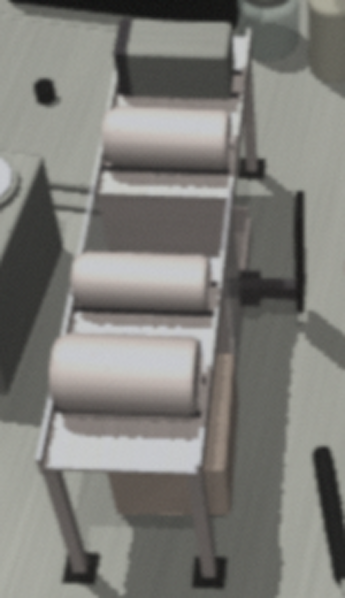

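```bash
cat > fit.py <<'E'
from h import *
import pickle
from scipy.optimize import least_squares
P={n:pickle.load(open(n+'0.pkl','rb')) for n in ['scene','side']}
def proj(n,X):
    p=P[n];rt=np.array(p['rotation'],float)
    M=R.from_quat(rt).as_matrix() if rt.size==4 else rt
    c=(np.atleast_2d(X)-p['xyz'])@M
    return np.c_[p['fx']*c[:,0]/c[:,2]+p['cx'],p['fy']*c[:,1]/c[:,2]+p['cy']]
obs=[('scene',(67,-262,206),(151.2,267)),('scene',(67,262,206),(373.2,410.2)),('scene',(-67,262,206),(412.8,348.2)),
('side',(67,262,206),(178.3,340)),('side',(-67,262,206),(248.3,343.5)),('side',(-67,-262,212),(268.7,153)),
('scene',(0,85,225),(308.4,323.2)),('scene',(0,-85,229),(236.8,278)),('scene',(0,190,233),(359.4,350)),
('side',(0,85,225),(220.5,262)),('side',(0,-85,229),(233,199.8)),('side',(0,190,233),(214.7,302.5))]
def w(v,X):
    c,s=np.cos(v[2]),np.sin(v[2]);X=np.atleast_2d(X)/1000.
    return np.c_[v[0]+c*X[:,0]-s*X[:,1],v[1]+s*X[:,0]+c*X[:,1],X[:,2]]
def res(v): return np.concatenate([(proj(n,w(v,X))[0]-u) for n,X,u in obs])
if __name__=='__main__':
    s=least_squares(res,[.6,0,0],loss='soft_l1');print(s.x,np.degrees(s.x[2]));print(res(s.x).reshape(-1,2).round(1))
    v=s.x;np.save('rack.npy',v)
    for d in (0,25,35,45): print('paddle top corners',d,[ (n,proj(n,w(v,[[-108-d,-23,185],[-108-d,-63,185],[-108-d,-63,35]])).round(0).tolist()) for n in P])
    for n in P:
        im=cv2.cvtColor(P[n]['image'],cv2.COLOR_RGB2BGR);im=cv2.resize(im,None,fx=2,fy=2)
        for y0,y1 in((37,262),(-37,-262)):
            for z in(200,212):
                q=proj(n,w(v,[[65,y0,z],[65,y1,z],[-65,y1,z],[-65,y0,z]]))
                cv2.polylines(im,[(q*2).astype(int)],True,(0,255,0),1)
        c=im[430:910,280:840] if n=='scene' else im[280:800,320:640]
        cv2.imwrite(f'pics/{n}fit.png',c)
E
python3 fit.py
```

```text
[0.60597423 0.03162339 0.1244214 ] 7.128821033446548
[[-0.5  0.2]
 [ 2.4  1.7]
 [-0.  -0.8]
 [-2.9  0.8]
 [-1.8  0.1]
 [ 0.6 -0.8]
 [ 0.5 -1.6]
 [-0.2 -0.5]
 [-0.1 -0.5]
 [ 1.8 -0.5]
 [-0.8 -0.2]
 [-0.  -0.3]]
paddle top corners 0 [('scene', [[297.0, 267.0], [281.0, 258.0], [287.0, 296.0]]), ('side', [[279.0, 236.0], [281.0, 222.0], [282.0, 263.0]])]
paddle top corners 25 [('scene', [[304.0, 259.0], [288.0, 251.0], [293.0, 288.0]]), ('side', [[291.0, 236.0], [292.0, 222.0], [293.0, 263.0]])]
paddle top corners 35 [('scene', [[306.0, 256.0], [291.0, 248.0], [295.0, 285.0]]), ('side', [[295.0, 236.0], [296.0, 222.0], [297.0, 263.0]])]
paddle top corners 45 [('scene', [[309.0, 252.0], [294.0, 245.0], [298.0, 283.0]]), ('side', [[300.0, 236.0], [301.0, 223.0], [301.0, 263.0]])]
```

View pics/scenefit.png

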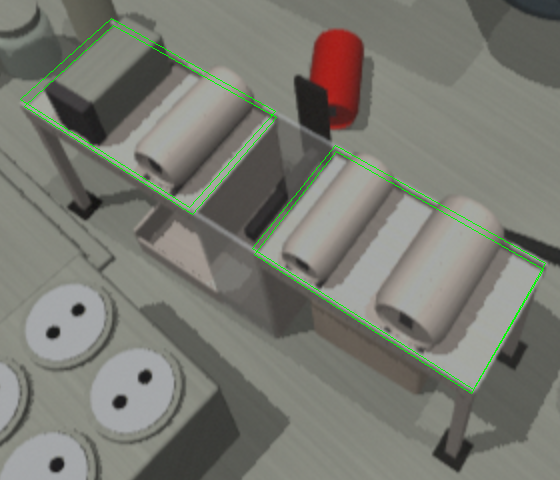

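View pics/sidefit.png

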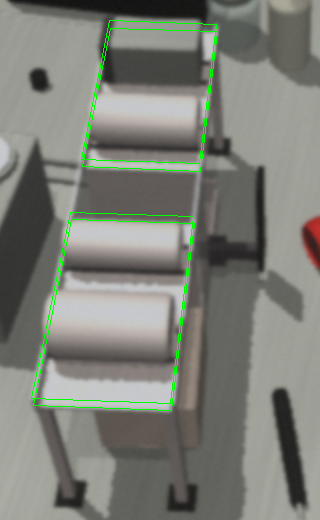

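```bash
cat > go.py <<'E'
from h import *
import sys
v=np.load('rack.npy')
def st():
    o=robot.get_obs();M=R.from_quat(o['tool_rot']).as_matrix();c,s=np.cos(v[2]),np.sin(v[2])
    d=o['position']-[v[0],v[1],0];Rk=np.array([[c,s,0],[-s,c,0],[0,0,1]])
    return o,M,Rk,Rk@d
def need(x,y,z): # rack mm target of TCP
    o,M,Rk,p=st()
    t=M.T@Rk.T@(np.array([x,y,z])/1000-p)*1000
    print('t',o['time'].__round__(2),'rackpos',(p*1000).round(1),'F',(Rk@o['ft_force']).round(1),'grip',round(o['grip_width']*1000,1),'q',np.round(o['q'],2))
    print('tool axes in rack (cols):\n',(Rk@M).round(3))
    print('shift',t.round(1),'dist',np.linalg.norm(t).round(1))
    T=Rk@M
    for nm,a in(('jaw along rack y',T[1,1:3]),('jaw along rack x',T[0,1:3])):
        # rotating by th about tool x: new y = cos*y+sin*z
        th=np.degrees(np.arctan2(a[1],a[0]));print(nm,round(th,1),round(th-180*np.sign(th),1))
need(*map(float,sys.argv[1:4]))
E
python3 go.py -170 -43 250
```

```text
t 0.8 rackpos [-513.4 -574.4  247.6] F [-0.3 -0.1 -0.4] grip 86.8 q [-1.48  0.53  1.43  0.    1.18 -0.18]
tool axes in rack (cols):
 [[ 0.     0.147 -0.989]
 [-0.    -0.989 -0.147]
 [-1.     0.    -0.   ]]
shift [  -2.4 -475.2 -417.7] dist 632.7
jaw along rack y -171.6 8.4
jaw along rack x -81.6 98.4
```

>>> {"fn": "move_arm", "kwargs": {"commands": [[1,-2.4,-30,-26,4],[1,-2.4,-60,-52,8.4],[1,-2.4,-90,-79,8.4],[1,-2.4,-120,-105,8.4],[1,-2.4,-150,-132,8.4],[1,-2.4,-180,-158,8.4],[1,-2.4,-210,-184,8.4],[1,-2.4,-240,-211,8.4]], "newtons": 20}}

```text
time: 1.47
position: [0.307, -0.3126, 0.2502]
tool_rot: [0.706, 0.044, -0.706, 0.044]
ft_force: [0.5, 0.7, 0.4]
grip_width: 0.0417
```

```bash
python3 go.py -170 -43 250
```

```text
t 1.47 rackpos [-339.3 -304.4  250.2] F [0.6 0.6 0.4] grip 41.7 q [-1.05  0.27  1.88  0.    0.99  0.4 ]
tool axes in rack (cols):
 [[ 0.    -0.    -1.   ]
 [-0.001 -1.     0.   ]
 [-1.     0.001 -0.   ]]
shift [ 1.000e-01 -2.615e+02 -1.693e+02] dist 311.5
jaw along rack y 180.0 -0.0
jaw along rack x -90.0 90.0
```

>>> {"fn": "move_arm", "kwargs": {"commands": [[1,0,-33,-21,0],[1,0,-66,-42,0],[1,0,-99,-64,0],[1,0,-131,-85,0],[1,0,-164,-106,0],[1,0,-196,-127,0],[1,0,-229,-148,0],[1,0,-261,-169,0]]}}

```text
time: 2.13
position: [0.4423, -0.0322, 0.2503]
tool_rot: [0.706, 0.044, -0.705, 0.044]
ft_force: [1.1, -0.6, -1.3]
grip_width: 0.0008
```

```bash
python3 go.py -170 -43 190; python3 - <<'E'
from h import *
p=robot.camera('wrist');save(p,'w1')
E
```

```text
t 2.13 rackpos [-170.3  -43.   250.3] F [ 1.  -0.7 -1.3] grip 0.8 q [-0.33  0.28  1.87 -0.    1.    1.12]
tool axes in rack (cols):
 [[ 0.001  0.001 -1.   ]
 [-0.    -1.    -0.001]
 [-1.     0.    -0.001]]
shift [60.3 -0.  -0.3] dist 60.3
jaw along rack y -179.9 0.1
jaw along rack x -89.9 90.1
```

View pics/w1.png

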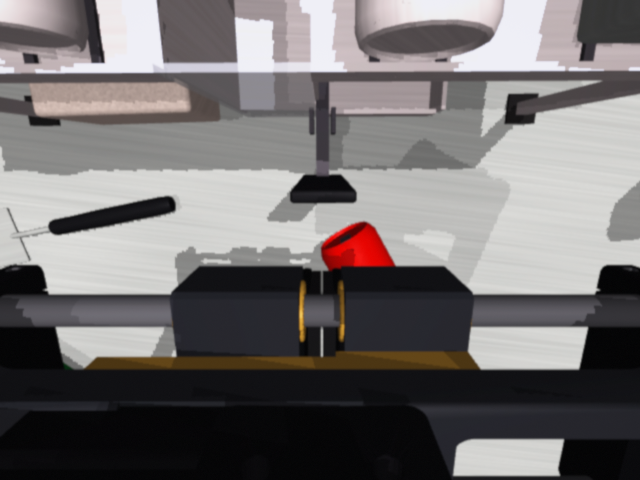

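>>> {"fn": "move_arm", "kwargs": {"commands": [[1,32,0,0,0],[1,65,0,-2,0],[1,65,0,-10,0],[1,65,0,-20,0],[1,65,0,-26,0],[1,65,0,-31,0],[1,65,0,-36,0],[1,65,0,-40,0]]}}

```text
time: 2.85
position: [0.4824, -0.0297, 0.1862]
tool_rot: [0.706, 0.044, -0.705, 0.045]
ft_force: [-2.4, -2.1, 1.8]
grip_width: 0.0007
```

```bash
python3 go.py -118 -43 185
```

```text
t 2.85 rackpos [-130.2  -45.6  186.2] F [-2.6 -1.8  1.8] grip 0.7 q [-0.29  0.43  1.85 -0.    0.86  1.15]
tool axes in rack (cols):
 [[ 0.002  0.001 -1.   ]
 [-0.001 -1.    -0.001]
 [-1.     0.001 -0.002]]
shift [  1.2  -2.6 -12.2] dist 12.6
jaw along rack y -180.0 0.0
jaw along rack x -90.0 90.0
```

Contact at about 2–3 N. Pushing on slowly to the stop.

>>> {"fn": "move_arm", "kwargs": {"commands": [[1,0,0,-3,0],[1,0,0,-6,0],[1,0,0,-8,0],[1,0,0,-10,0],[1,0,0,-11,0]]}}

```text
time: 3.27
position: [0.4924, -0.0276, 0.185]
tool_rot: [0.706, 0.044, -0.706, 0.044]
ft_force: [-1.7, -0.4, 1.1]
grip_width: 0.0004
```

```bash
python3 go.py -118 -43 185
```

```text
t 3.27 rackpos [-120.   -44.7  185. ] F [-1.7 -0.2  1.1] grip 0.4 q [-0.28  0.45  1.82  0.    0.87  1.16]
tool axes in rack (cols):
 [[ 0.     0.001 -1.   ]
 [ 0.    -1.    -0.001]
 [-1.    -0.    -0.   ]]
shift [ 0.  -1.7 -2. ] dist 2.6
jaw along rack y -180.0 0.0
jaw along rack x -90.0 90.0
```

>>> {"fn": "move_arm", "kwargs": {"commands": [[1,0,0,-1.5,0],[1,0,0,-3,0],[1,0,0,-4,0]]}}

```text
time: 3.52
position: [0.4943, -0.0272, 0.1847]
tool_rot: [-0.704, -0.045, 0.708, -0.044]
ft_force: [-7.8, -3.0, 4.4]
grip_width: 0.0003
```

>>> {"fn": "move_arm", "kwargs": {"commands": [[1,0,0,-1,0],[1,0,0,-1,0]]}}

```text
time: 3.68
position: [0.4943, -0.0272, 0.1846]
tool_rot: [-0.703, -0.045, 0.708, -0.044]
ft_force: [-8.5, -3.2, 5.5]
grip_width: 0.0002
```

```bash
python3 go.py -118 -43 185
```

```text
t 3.68 rackpos [-118.1  -44.5  184.6] F [-8.8 -2.2  5.5] grip 0.2 q [-0.28  0.45  1.81 -0.    0.88  1.17]
tool axes in rack (cols):
 [[-0.007  0.002 -1.   ]
 [ 0.001 -1.    -0.002]
 [-1.    -0.001  0.007]]
shift [-0.4 -1.5 -0.1] dist 1.5
jaw along rack y -179.9 0.1
jaw along rack x -89.9 90.1
```

>>> {"fn": "move_arm", "kwargs": {"commands": [[1,0,0,-3,0],[1,0,0,-5,0],[1,0,0,-5,0]]}}

```text
time: 3.93
position: [0.4944, -0.0267, 0.1842]
tool_rot: [-0.699, -0.045, 0.712, -0.045]
ft_force: [-17.4, -6.6, 12.1]
grip_width: 0.0005
```

```bash
python3 go.py -170 -43 185
```

```text
t 3.93 rackpos [-117.9  -44.   184.2] F [-18.1  -4.4  12.1] grip 0.5 q [-0.28  0.46  1.81 -0.01  0.9   1.17]
tool axes in rack (cols):
 [[-0.019  0.004 -1.   ]
 [ 0.002 -1.    -0.004]
 [-1.    -0.002  0.019]]
shift [ 0.1 -1.2 52.1] dist 52.1
jaw along rack y -179.8 0.2
jaw along rack x -89.8 90.2
```

>>> {"fn": "move_arm", "kwargs": {"commands": [[1,0,0,15,0],[1,0,0,40,0],[1,-10,0,45,0],[1,-50,0,45,0],[0,-90,0,45,0],[0,-130,0,45,0],[0,-145,0,45,0]]}}

```text
time: 4.52
position: [0.4614, -0.0328, 0.3365]
tool_rot: [0.71, 0.043, -0.701, 0.046]
ft_force: [1.1, -0.5, 0.1]
grip_width: 0.0131
```

```bash
python3 go.py 0 133 330; python3 - <<'E'
from h import *
for n in('scene','side'):
    p=robot.camera(n);save(p,n+'2')
E
```

```text
t 4.52 rackpos [-151.4  -46.   336.5] F [ 1.1 -0.6  0.1] grip 13.1 q [-0.31  0.19  1.71  0.    1.23  1.13]
tool axes in rack (cols):
 [[ 0.013  0.001 -1.   ]
 [-0.005 -1.    -0.001]
 [-1.     0.005 -0.013]]
shift [   7.6 -178.9 -151.4] dist 234.5
jaw along rack y -180.0 0.0
jaw along rack x -90.0 90.0
```

View pics/scene2.png

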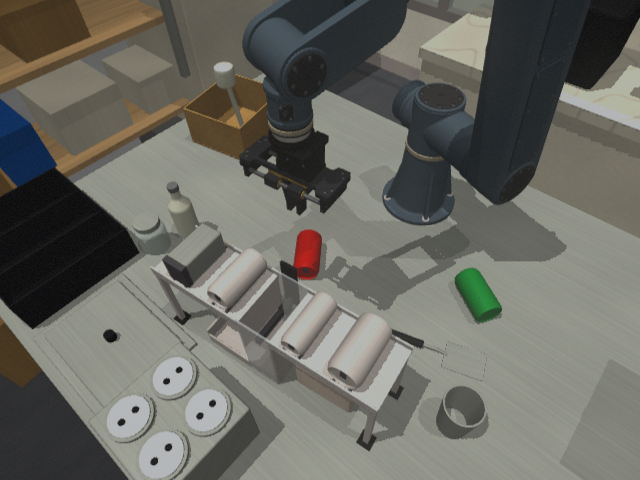

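>>> {"fn": "move_arm", "kwargs": {"commands": [[0,0,-22,-19,-7],[0,0,-45,-38,-14],[0,0,-67,-57,-21],[0,0,-90,-76,-28],[0,0,-112,-95,-35],[0,0,-135,-114,-42],[0,0,-157,-133,-49],[0,0,-179,-151.4,-56]]}}

```text
time: 5.28
position: [0.5861, 0.1662, 0.3286]
tool_rot: [-0.601, -0.373, 0.602, -0.372]
ft_force: [0.0, -1.0, -0.1]
grip_width: 0.0434
```

```bash
python3 go.py 0 133 315
```

```text
t 5.28 rackpos [ -3.  136.  328.6] F [-0.1 -1.  -0.1] grip 43.4 q [0.09 0.43 1.37 0.   1.34 0.55]
tool axes in rack (cols):
 [[-0.001  0.833 -0.553]
 [ 0.001 -0.553 -0.833]
 [-1.    -0.002  0.   ]]
shift [13.6  4.2  0.8] dist 14.2
jaw along rack y -123.6 56.4
jaw along rack x -33.6 146.4
```

>>> {"fn": "move_arm", "kwargs": {"commands": [[0,0,2,0,-7],[0,0,4,1,-14],[0,0,4,1,-21],[0,0,4,1,-28],[0,0,4,1,-33.6],[0,0,4,1,-33.6]]}}

```text
time: 5.78
position: [0.5885, 0.1621, 0.3286]
tool_rot: [0.469, 0.53, -0.469, 0.528]
ft_force: [-0.5, -0.4, 0.7]
grip_width: 0.0433
```

```bash
python3 go.py 0 133 242;python3 - <<'E'
from h import *
p=robot.camera('wrist');save(p,'w3')
p=robot.camera('side');save(p,'s3')
E
```

```text
t 5.78 rackpos [ -1.2 131.6 328.6] F [-0.5 -0.3  0.7] grip 43.3 q [ 0.09  0.43  1.37  0.    1.34 -0.03]
tool axes in rack (cols):
 [[-0.002  1.    -0.005]
 [ 0.001 -0.005 -1.   ]
 [-1.    -0.002 -0.001]]
shift [86.6  1.3 -1.4] dist 86.6
jaw along rack y -90.3 89.7
jaw along rack x -0.3 179.7
```

View pics/w3.png

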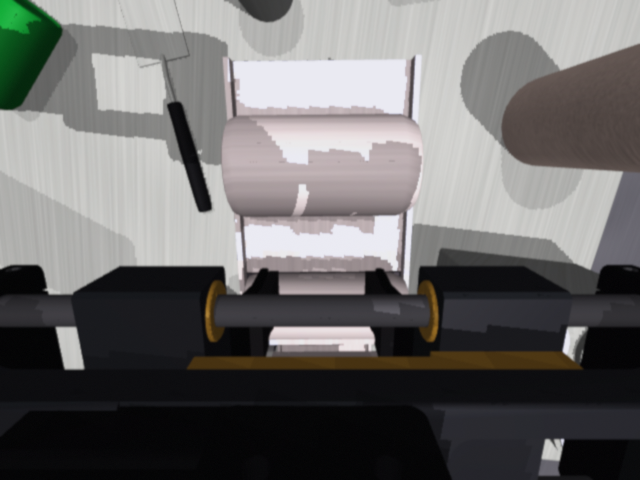

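View pics/s3.png

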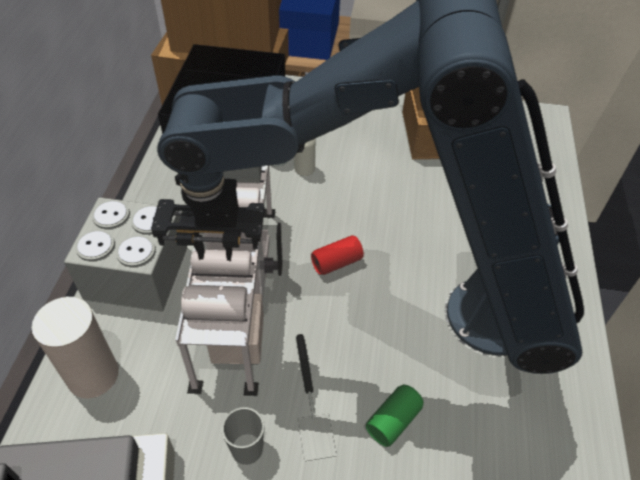

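>>> {"fn": "move_arm", "kwargs": {"commands": [[0,20,1,-1,0],[0,45,1,-2,0],[0,65,1,-2,0],[0,80,1,-2,0],[0,86,1,-2,0],[0,86,1,-2,0]]}}

```text
time: 6.38
position: [0.5884, 0.1637, 0.2419]
tool_rot: [0.469, 0.529, -0.471, 0.527]
ft_force: [0.8, -0.5, 0.6]
grip_width: 0.0436
```

```bash
python3 go.py 0 133 242;python3 - <<'E'
from h import *
p=robot.camera('scene');cv2.imwrite('pics/s4.png',cv2.resize(p['image'][200:400,180:440,::-1],None,fx=3,fy=3))
E
```

```text
t 6.38 rackpos [ -1.1 133.3 241.9] F [ 0.7 -0.6  0.6] grip 43.6 q [ 0.09  0.52  1.47  0.    1.16 -0.03]
tool axes in rack (cols):
 [[-0.004  1.    -0.008]
 [ 0.    -0.008 -1.   ]
 [-1.    -0.004 -0.   ]]
shift [-0.1  1.1  0.3] dist 1.1
jaw along rack y -90.4 89.6
jaw along rack x -0.4 179.6
```

View pics/s4.png

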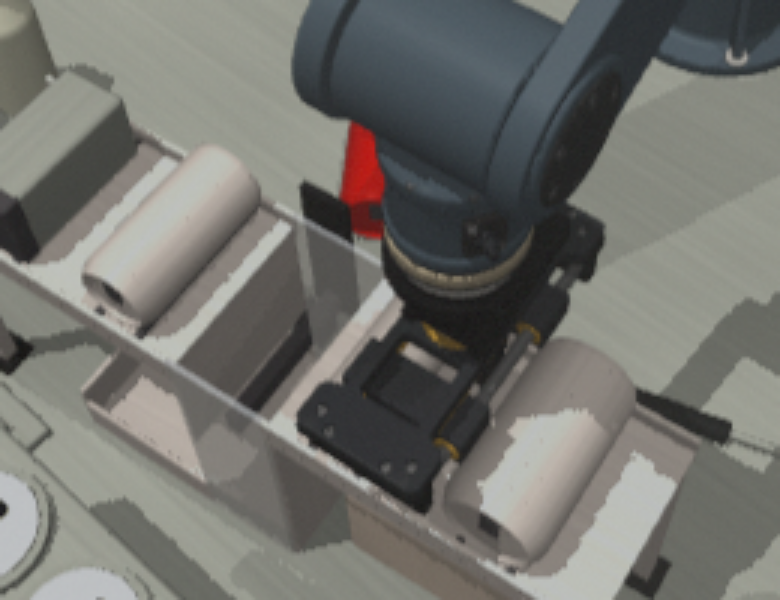

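>>> {"fn": "move_arm", "kwargs": {"commands": [[0,0,0,6,0],[0,0,0,11,0],[0,0,0,16,0],[0,0,0,21,0],[0,0,0,26,0],[0,0,0,31,0],[0,0,0,36,0],[0,0,0,41,0]]}}

```text
time: 7.1
position: [0.5942, 0.1221, 0.2439]
tool_rot: [0.47, 0.529, -0.47, 0.529]
ft_force: [0.1, 0.4, -0.1]
grip_width: 0.0437
```

```bash
python3 go.py 0 65 242
```

```text
t 7.1 rackpos [ -0.4  91.3 243.9] F [ 0.2  0.4 -0.1] grip 43.7 q [ 0.02  0.51  1.48 -0.    1.15 -0.1 ]
tool axes in rack (cols):
 [[-0.     1.    -0.007]
 [-0.    -0.007 -1.   ]
 [-1.    -0.     0.   ]]
shift [ 1.9  0.6 26.3] dist 26.4
jaw along rack y -90.4 89.6
jaw along rack x -0.4 179.6
```

>>> {"fn": "move_arm", "kwargs": {"commands": [[0,0,0,5,0],[0,0,0,10,0],[0,0,0,15,0],[0,0,0,20,0],[0,0,0,25,0],[0,0,0,29,0],[0,0,0,29,0]]}}

```text
time: 7.68
position: [0.5978, 0.0934, 0.244]
tool_rot: [0.47, 0.528, -0.47, 0.529]
ft_force: [-0.3, 0.8, 0.3]
grip_width: 0.0435
```

```bash
python3 go.py 0 65 242;python3 - <<'E'
from h import *
p=robot.camera('scene');cv2.imwrite('pics/s5.png',cv2.resize(p['image'][200:400,180:440,::-1],None,fx=3,fy=3))
E
```

```text
t 7.68 rackpos [ -0.4  62.3 244. ] F [-0.2  0.8  0.3] grip 43.5 q [-0.03  0.5   1.49 -0.    1.15 -0.15]
tool axes in rack (cols):
 [[ 0.     1.    -0.007]
 [-0.    -0.007 -1.   ]
 [-1.     0.     0.   ]]
shift [ 2.   0.4 -2.7] dist 3.4
jaw along rack y -90.4 89.6
jaw along rack x -0.4 179.6
```

View pics/s5.png

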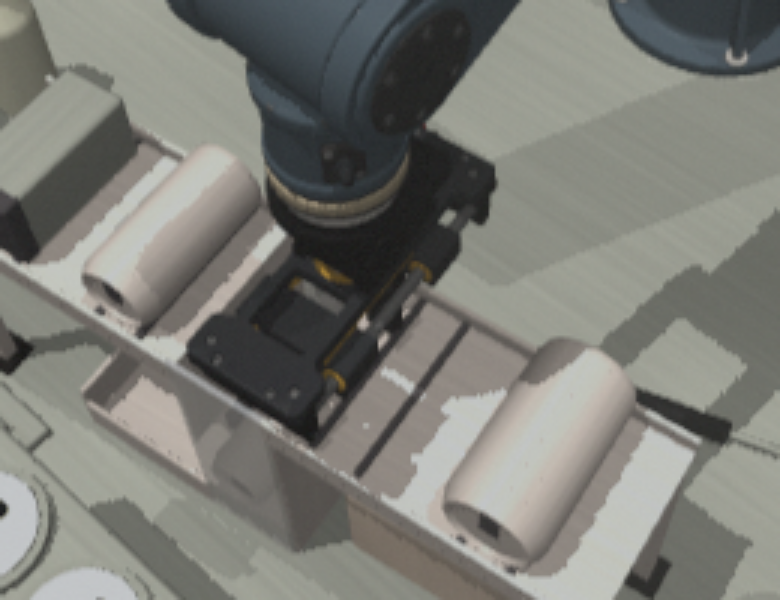

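>>> {"fn": "move_arm", "kwargs": {"commands": [[0,-35,0,0,0],[0,-70,0,0,0],[0,-70,0.5,40,0],[0,-70,0.5,80,0],[0,-70,0.5,120,0],[0,-70,0.5,160,0],[0,-70,0.5,190,0],[0,-70,0.5,201,0]]}}

```text
time: 8.4
position: [0.6223, -0.1098, 0.3139]
tool_rot: [0.47, 0.527, -0.471, 0.529]
ft_force: [0.1, 0.7, 1.0]
grip_width: 0.0437
```

```bash
python3 go.py 0 -139 243;python3 - <<'E'
from h import *
p=robot.camera('scene');cv2.imwrite('pics/s6.png',cv2.resize(p['image'][200:400,140:400,::-1],None,fx=3,fy=3))
p=robot.camera('side');cv2.imwrite('pics/s6b.png',cv2.resize(p['image'][120:320,160:320,::-1],None,fx=3,fy=3))
E
```

```text
t 8.4 rackpos [  -1.3 -142.3  313.9] F [0.2 0.7 1. ] grip 43.7 q [-0.35  0.47  1.34 -0.    1.33 -0.46]
tool axes in rack (cols):
 [[ 0.001  1.    -0.01 ]
 [-0.002 -0.01  -1.   ]
 [-1.     0.001  0.002]]
shift [70.9  1.3 -3.5] dist 71.0
jaw along rack y -90.6 89.4
jaw along rack x -0.6 179.4
```

View pics/s6.png

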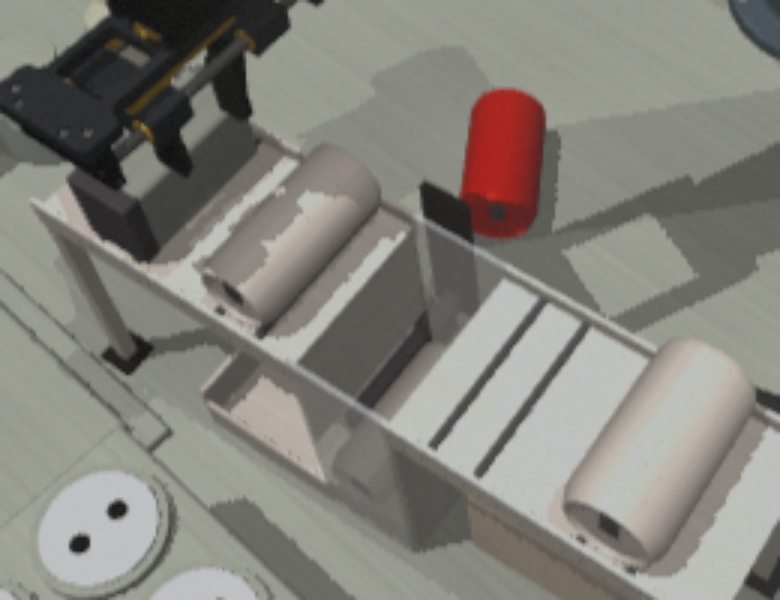

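View pics/s6b.png

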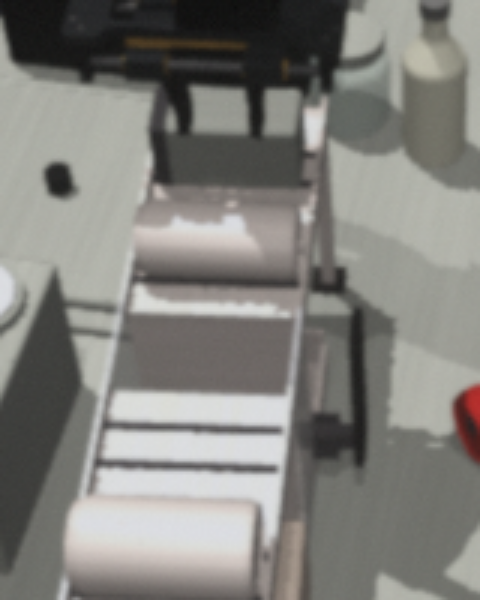

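```bash
python3 - <<'E'
from fit import *
v=np.load('rack.npy')
for y in(-160,-164,-168): print(y,proj('scene',w(v,[[-55,y,263],[55,y,263],[55,y,203]])).round(1).tolist(),proj('side',w(v,[[-55,y,263],[55,y,263],[-55,y,203]])).round(1).tolist())
for n in('scene','side'):
    im=cv2.cvtColor(P[n]['image'],cv2.COLOR_RGB2BGR)
    im=im[220:300,150:280] if n=='scene' else im[140:230,190:290]
    cv2.imwrite(f'pics/tin{n}.png',cv2.resize(im,None,fx=6,fy=6,interpolation=cv2.INTER_NEAREST))
E
```

```text
-160 [[223.2, 231.7], [183.7, 269.5], [191.6, 287.0]] [[259.3, 165.7], [210.5, 164.0], [260.7, 184.7]]
-164 [[221.7, 230.9], [182.1, 268.5], [190.1, 286.0]] [[259.5, 164.5], [210.7, 162.8], [260.9, 183.4]]
-168 [[220.2, 230.0], [180.6, 267.6], [188.7, 285.1]] [[259.6, 163.3], [211.0, 161.6], [261.0, 182.2]]
```

View pics/tinscene.png

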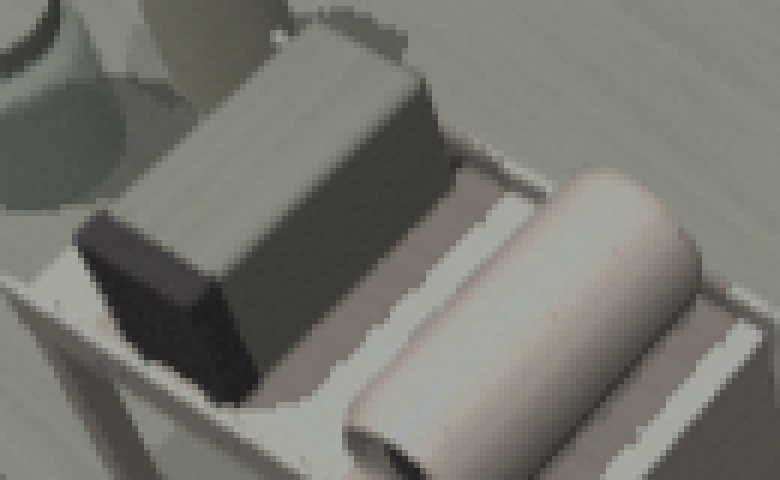

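View pics/tinside.png

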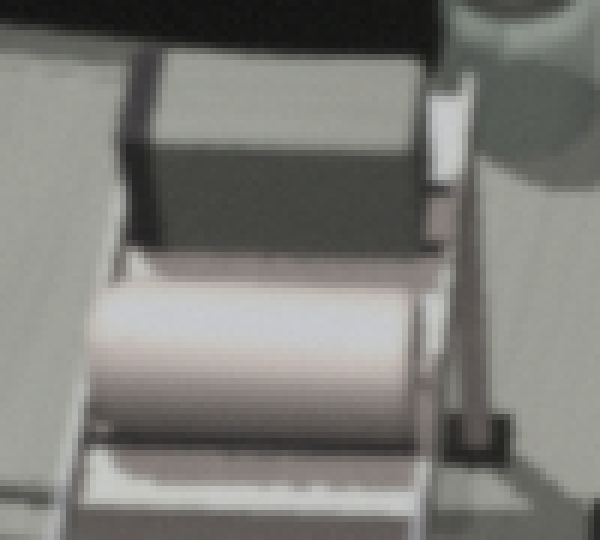

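>>> {"fn": "move_arm", "kwargs": {"commands": [[0,0,1,-4,0],[0,0,1,-4,0.0],[0,20,1,-4,0],[0,45,1,-4,0],[0,65,1,-4,0],[0,71,1,-4,0],[0,71,1,-4,0]]}}

```text
time: 9.08
position: [0.6211, -0.0987, 0.2411]
tool_rot: [0.468, 0.531, -0.469, 0.528]
ft_force: [-0.9, 0.4, 1.1]
grip_width: 0.0438
```

```bash
python3 go.py 0 -138 243;python3 - <<'E'
from h import *
p=robot.camera('scene');cv2.imwrite('pics/s7.png',cv2.resize(p['image'][200:400,140:400,::-1],None,fx=3,fy=3))
E
```

```text
t 9.08 rackpos [  -1.2 -131.2  241.1] F [-0.8  0.6  1.1] grip 43.8 q [-0.34  0.54  1.43  0.    1.18 -0.46]
tool axes in rack (cols):
 [[-0.004  1.    -0.004]
 [ 0.002 -0.004 -1.   ]
 [-1.    -0.004 -0.002]]
shift [-1.9  1.2  6.8] dist 7.1
jaw along rack y -90.2 89.8
jaw along rack x -0.2 179.8
```

View pics/s7.png

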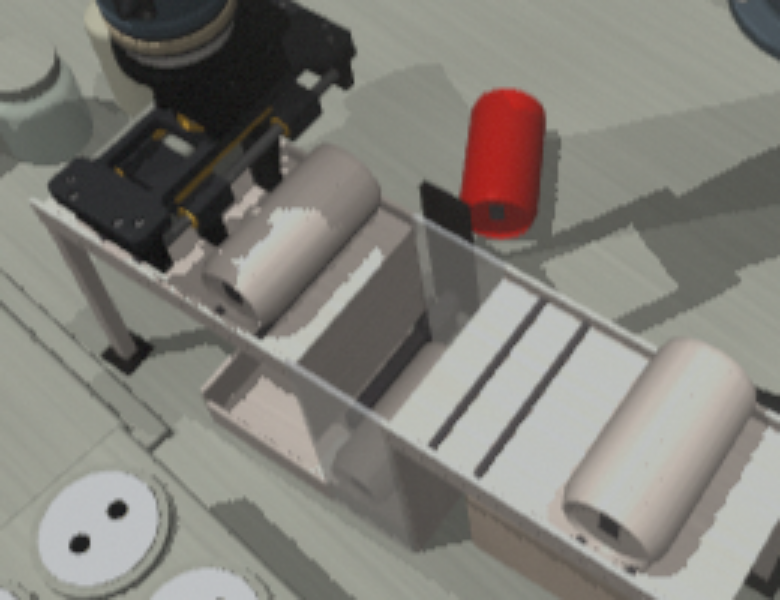

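>>> {"fn": "move_arm", "kwargs": {"commands": [[0,-2,0,-5,0],[0,-2,0,-10,0],[0,-2,0,-15,0],[0,-2,0,-20,0],[0,-2,0,-25,0],[0,-2,0,-30,0],[0,-2,0,-35,0],[0,-2,0,-40,0]]}}

```text
time: 9.8
position: [0.6172, -0.0604, 0.2447]
tool_rot: [0.47, 0.529, -0.469, 0.528]
ft_force: [1.1, -0.6, 0.3]
grip_width: 0.0434
```

>>> {"fn": "move_arm", "kwargs": {"commands": [[0,0,0,-5,0],[0,0,0,-10,0],[0,0,0,-15,0],[0,0,0,-20,0],[0,0,0,-25,0],[0,0,0,-28,0],[0,0,0,-28,0]]}}

```text
time: 10.38
position: [0.6141, -0.0329, 0.2449]
tool_rot: [0.469, 0.529, -0.469, 0.529]
ft_force: [0.3, 0.3, 1.3]
grip_width: 0.0432
```

```bash
python3 go.py 0 -65 243;python3 - <<'E'
from h import *
p=robot.camera('scene');cv2.imwrite('pics/s8.png',cv2.resize(p['image'][200:400,140:400,::-1],None,fx=3,fy=3))
E
```

```text
t 10.38 rackpos [ 1.000e-01 -6.500e+01  2.449e+02] F [0.3 0.2 1.3] grip 43.2 q [-0.24  0.52  1.46  0.    1.16 -0.35]
tool axes in rack (cols):
 [[-0.     1.    -0.005]
 [ 0.    -0.005 -1.   ]
 [-1.    -0.    -0.   ]]
shift [ 1.9 -0.1 -0. ] dist 2.0
jaw along rack y -90.3 89.7
jaw along rack x -0.3 179.7
```

View pics/s8.png

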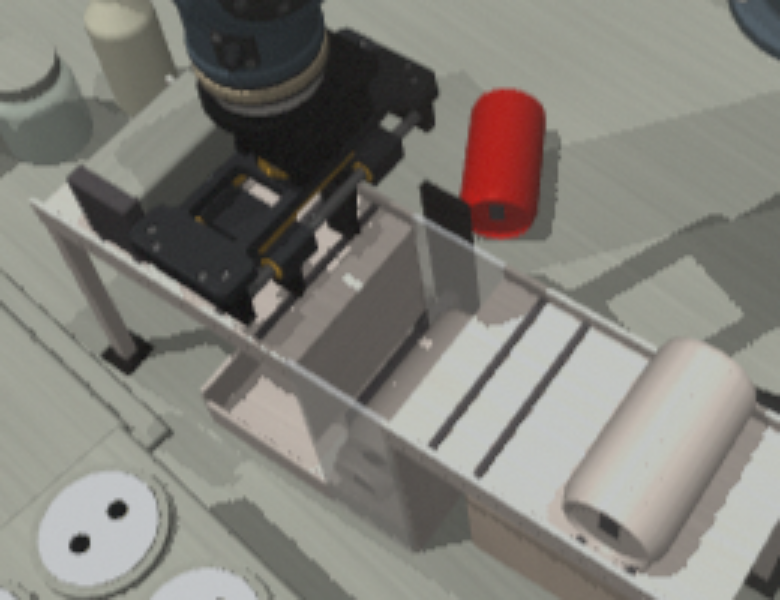

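>>> {"fn": "move_arm", "kwargs": {"commands": [[0,-38,0,0,0],[0,-75,0,-5,0],[0,-80,0,-45,0],[0,-80,0,-85,0],[0,-80,0,-125,0],[0,-80,0,-165,0],[0,-80,0,-205,0],[0,-80,0,-245,0]]}}

```text
time: 11.1
position: [0.5851, 0.2111, 0.3252]
tool_rot: [0.47, 0.528, -0.47, 0.529]
ft_force: [0.6, 0.5, -0.1]
grip_width: 0.0434
```

>>> {"fn": "move_arm", "kwargs": {"commands": [[0,0,0,-40,0],[0,0,0,-65,0],[0,0,0,-75,0],[0,0,0,-75,0]]}}

```text
time: 11.43
position: [0.576, 0.2862, 0.3248]
tool_rot: [0.469, 0.529, -0.469, 0.529]
ft_force: [0.0, -0.5, -0.9]
grip_width: 0.0436
```

```bash
python3 go.py 0 251 244;python3 - <<'E'
from h import *
p=robot.camera('scene');save(p,'s9')
E
```

```text
t 11.43 rackpos [  1.9 256.3 324.8] F [-0.  -0.5 -0.9] grip 43.6 q [0.29 0.48 1.29 0.   1.37 0.17]
tool axes in rack (cols):
 [[ 0.     1.    -0.003]
 [ 0.    -0.003 -1.   ]
 [-1.     0.    -0.   ]]
shift [80.8 -1.9  5.3] dist 81.0
jaw along rack y -90.2 89.8
jaw along rack x -0.2 179.8
```

View pics/s9.png

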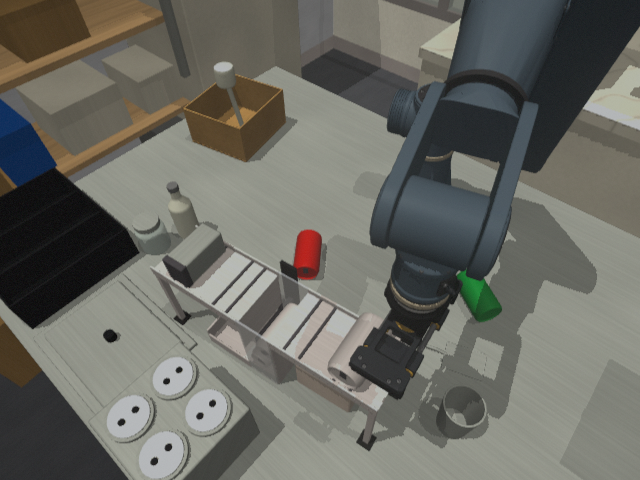

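>>> {"fn": "move_arm", "kwargs": {"commands": [[0,20,-1,1,0],[0,45,-2,2,0],[0,65,-2,3,0],[0,78,-2,3,0],[0,80,-2,3,0],[0,80,-2,3,0]]}}

```text
time: 11.98
position: [0.5751, 0.2787, 0.2441]
tool_rot: [0.469, 0.528, -0.471, 0.528]
ft_force: [0.4, -1.2, 0.1]
grip_width: 0.0433
```

>>> {"fn": "move_arm", "kwargs": {"commands": [[0,0,0,5,0],[0,0,0,10,0],[0,0,0,15,0],[0,0,0,20,0],[0,0,0,25,0],[0,0,0,30,0],[0,0,0,35,0],[0,0,0,40,0]]}}

```text
time: 12.65
position: [0.5796, 0.2401, 0.2448]
tool_rot: [0.469, 0.529, -0.47, 0.529]
ft_force: [0.1, -0.6, -0.2]
grip_width: 0.0436
```

```bash
python3 go.py 0 75 244;python3 - <<'E'
from h import *
p=robot.camera('scene');save(p,'s10')
E
```

```text
t 12.65 rackpos [ -0.3 210.2 244.8] F [ 0.  -0.6 -0.2] grip 43.6 q [ 0.22  0.53  1.43 -0.    1.18  0.1 ]
tool axes in rack (cols):
 [[-0.001  1.    -0.006]
 [-0.001 -0.006 -1.   ]
 [-1.    -0.001  0.001]]
shift [  0.9   1.2 135.2] dist 135.2
jaw along rack y -90.4 89.6
jaw along rack x -0.4 179.6
```

View pics/s10.png

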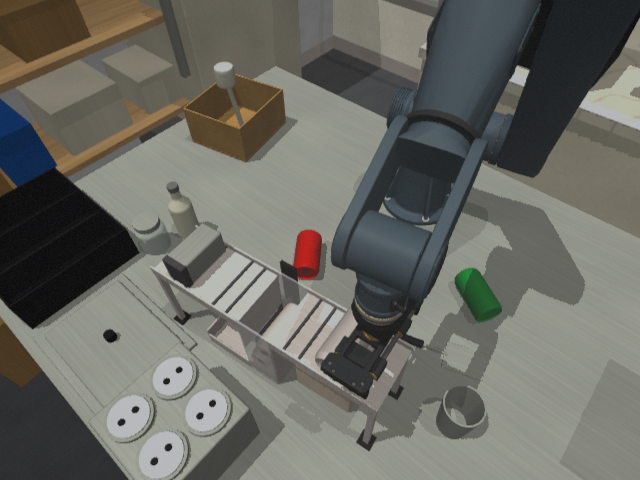

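The thick can has left its ribs, at about (335,340), still across the lane. I'll keep pushing slowly.

>>> {"fn": "move_arm", "kwargs": {"commands": [[0,0,0,6,0],[0,0,0,12,0],[0,0,0,18,0],[0,0,0,24,0],[0,0,0,30,0],[0,0,0,36,0],[0,0,0,42,0],[0,0,0,48,0]]}}

```text
time: 13.37
position: [0.5854, 0.1928, 0.245]
tool_rot: [0.47, 0.529, -0.47, 0.529]
ft_force: [-0.0, -0.2, -0.5]
grip_width: 0.0431
```

>>> {"fn": "move_arm", "kwargs": {"commands": [[0,0,0,5,0],[0,0,0,10,0],[0,0,0,15,0],[0,0,0,20,0],[0,0,0,25,0],[0,0,0,30,0],[0,0,0,35,0],[0,0,0,40,0]]}}

```text
time: 14.03
position: [0.59, 0.1538, 0.2449]
tool_rot: [0.47, 0.529, -0.469, 0.528]
ft_force: [-0.0, 3.9, 0.9]
grip_width: 0.0434
```

```bash
python3 go.py 0 75 244;python3 - <<'E'
from h import *
p=robot.camera('scene');save(p,'s11')
E
```

```text
t 14.03 rackpos [ -0.7 123.2 244.9] F [0.4 3.9 0.9] grip 43.4 q [ 0.07  0.51  1.48  0.    1.16 -0.05]
tool axes in rack (cols):
 [[-0.     1.    -0.007]
 [ 0.001 -0.007 -1.   ]
 [-1.    -0.    -0.001]]
shift [ 0.9  1.  48.2] dist 48.2
jaw along rack y -90.4 89.6
jaw along rack x -0.4 179.6
```

View pics/s11.png

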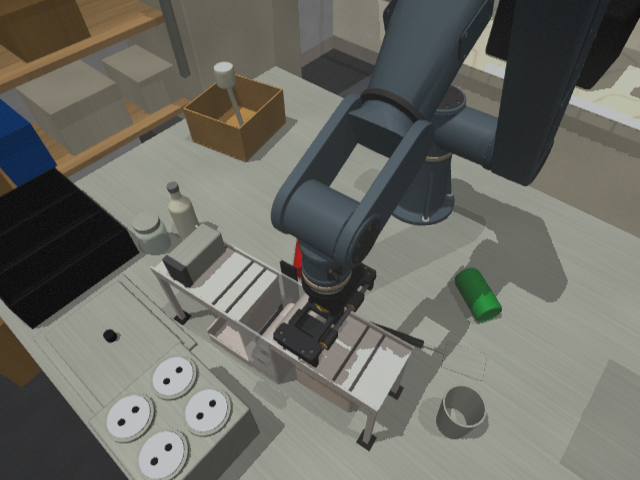

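>>> {"fn": "move_arm", "kwargs": {"commands": [[0,0,0,5,0],[0,0,0,10,0],[0,0,0,15,0],[0,0,0,20,0],[0,0,0,25,0],[0,0,0,30,0],[0,0,0,35,0],[0,0,0,40,0]]}}

```text
time: 14.75
position: [0.5948, 0.1135, 0.2449]
tool_rot: [0.47, 0.529, -0.47, 0.529]
ft_force: [0.8, -0.1, 0.9]
grip_width: 0.0436
```

>>> {"fn": "move_arm", "kwargs": {"commands": [[0,0,0,5,0],[0,0,0,9,0],[0,0,0,12,0],[0,0,0,12,0]]}}

```text
time: 15.08
position: [0.5963, 0.1015, 0.245]
tool_rot: [0.47, 0.528, -0.47, 0.529]
ft_force: [-0.5, -0.7, 0.1]
grip_width: 0.0436
```

```bash
python3 go.py 0 75 244;python3 - <<'E'
from h import *
p=robot.camera('scene');save(p,'s12')
E
```

```text
t 15.08 rackpos [ -0.9  70.5 245. ] F [-0.6 -0.6  0.1] grip 43.6 q [-0.02  0.5   1.49 -0.    1.15 -0.13]
tool axes in rack (cols):
 [[ 0.     1.    -0.007]
 [-0.    -0.007 -1.   ]
 [-1.     0.     0.   ]]
shift [ 1.   0.9 -4.5] dist 4.7
jaw along rack y -90.4 89.6
jaw along rack x -0.4 179.6
```

View pics/s12.png

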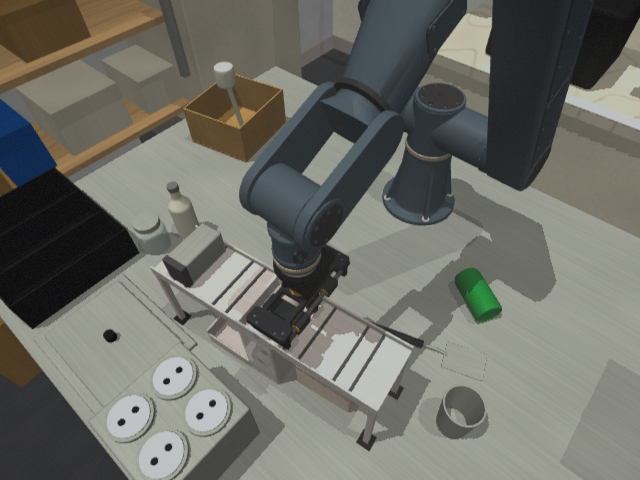

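Dropped, it seems. I'll lift clear, retreat toward the robot and check.

>>> {"fn": "move_arm", "kwargs": {"commands": [[0,-35,0,0,0],[0,-70,0,0,0],[0,-100,-10,0,0],[0,-110,-45,0,0],[0,-110,-85,0,0],[0,-110,-125,0,0],[0,-110,-160,0,0],[0,-110,-170,0,0]]}}

```text
time: 15.8
position: [0.4212, 0.0826, 0.3546]
tool_rot: [0.468, 0.53, -0.47, 0.527]
ft_force: [-0.4, 0.1, -0.4]
grip_width: 0.0431
```

```bash
python3 go.py 0 75 244;python3 - <<'E'
from h import *
p=robot.camera('scene');cv2.imwrite('pics/s13.png',cv2.resize(p['image'][220:420,140:400,::-1],None,fx=3,fy=3))
save(p,'s13f')
p=robot.camera('side');cv2.imwrite('pics/s13b.png',cv2.resize(p['image'][140:340,160:360,::-1],None,fx=3,fy=3))
E
```

```text
t 15.8 rackpos [-177.    73.5  354.6] F [-0.4  0.2 -0.4] grip 43.1 q [-0.07  0.13  1.74 -0.    1.28 -0.19]
tool axes in rack (cols):
 [[-0.005  1.    -0.005]
 [ 0.001 -0.005 -1.   ]
 [-1.    -0.005 -0.001]]
shift [109.7 177.5  -2.3] dist 208.7
jaw along rack y -90.3 89.7
jaw along rack x -0.3 179.7
```

View pics/s13.png

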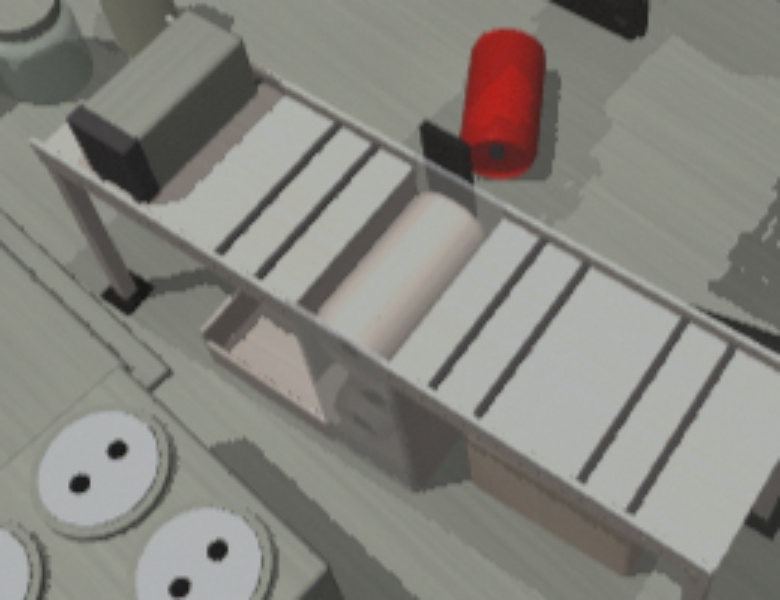

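View pics/s13b.png

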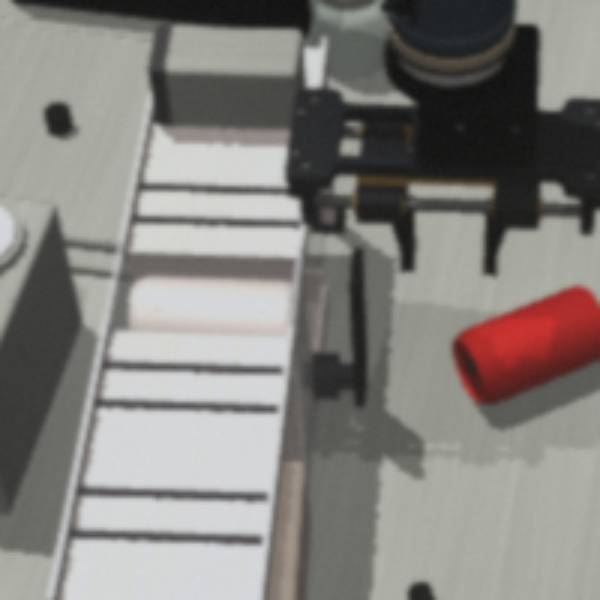

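```bash
python3 -c "
from rig import robot
print(robot.hand_in())"
```

```text
the job is handed in; nothing more can be done
None
```

The job is handed in at about 16 s of the 61 s allowed. The bolt is shut and the three cans are in the magazine in the order thin, medium, thick.

- **Bolt:** I pushed the paddle in until it stopped moving at the shut position I had worked out from the rack fit. The push force then rose to about 18 N with almost no further travel. In the last pictures the paddle was still where I left it.
- **Cans:** I rolled each can in on its own, pushing slowly with the half-open fingers. After each drop I took a picture. The last ones show both decks empty of cans and the thick can on top, lying level in the mouth just below the deck.
- **Everything else:** The square tin and the red can look unmoved in the final pictures, and I saw no sign that the green can or the other things had been disturbed. The arm is clear of everything.

No check failed or disagreed. I could only see the lower two cans through the clear panel, so I judged their exact heights in the stack by eye and did not measure them.

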